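Tip the salt carton over the board's edge and lay it in the crate

TASK

Put the salt carton away lying down, so that the empty pine crate can go back into a low drawer. Stand the carton upright with its foot against an end of the serving board, one of its narrow sides facing the board, and let go; then push its top so that it tips over that edge and comes to lie on its narrow side on the board. Take it again across its thickness, lay it on a narrow side lengthwise in the middle of the crate, letting go only once it rests on the crate's floor, and leave the tin, cup and timer where they are.

Things in the scene. Friction and masses are not known exactly. Their poses are not given: they have to be found in the camera images.
- carton_mid (a point): Centre of the salt carton, a rigid white and blue cardboard box, loose, about 0.2 to 0.4 kg: 50 mm thick (its x axis), 80 mm wide (its y axis), 148 mm tall (its z axis). It starts upright on the worktop, left or right of the board. The narrow sides (50 x 148 mm) face its +y and -y.
- carton_foot (a point): Centre of the carton's underside, 74 mm below its centre along its z axis; same axes as the carton.
- board: Wooden serving board lying flat, fixed: 130 mm along its x axis, 200 mm along its y axis (roughly to the robot's left), 18 mm thick, darker end battens. Origin at the centre of its underside. Its ends, at y = +100 and -100 mm, block the carton's foot: a carton against an end has its centre at y = 140 mm (or -140). Once tipped it lies along the board, its foot overhanging that end by about 40 mm.
- crate_floor (a point): Centre of the inner floor of the empty slatted pine crate at the front of the worktop (not the one with mills at the back), which is fixed to the worktop, on the other side of the board from the carton. The point lies 10 mm above the worktop. Inside 213 mm along its x axis and 110 mm along its y axis; rim 99 mm above the worktop, walls 8 to 12 mm. Its x axis points roughly to the robot's left.
- tin: Bystander: upright food tin, 75 mm across, 110 mm high, behind the board. Origin at the centre of its underside. Behind and above it hangs a wall cabinet, from 0.46 m up, its doors about 0.62 m and door handles 0.57 m ahead of the robot base: keep the wrist and forearm short of it.
- cup: Bystander: striped cup, 82 mm across, 84 mm high, behind the board to the right. Origin at the centre of its underside.
- timer: Bystander: round kitchen timer, 61 mm across, 52 mm high, behind the board to the left. Origin at the centre of its underside.
There are look-alikes about, which are no part of the job. Of the things that look like the part that bears carton_mid, the larger one is meant.

How it is judged (in metres and radians):
On the way, in this order (a step that is already met when the one before it is completed fails the run):
1. the carton stands upright, let go, foot against an end of the board (within 15 mm), a narrow side facing the board (angle between carton_mid's own z axis and vertical below 0.1 rad and height (world z) of carton_mid below 0.085 m and (y of carton_foot in the frame of board between 0.132 and 0.155 m or y of carton_foot in the frame of board between -0.155 and -0.132 m) and x of carton_mid in the frame of board between -0.05 and 0.05 m and angle between the y axis of carton_mid and the y axis of board, either way round below 0.25 rad and contact force between carton and the fingers below 0.05 N), for 0.2 s.
2. the carton tips over, its foot still at that end of the board (angle between carton_mid's own z axis and vertical between 0.25 and 1.1 rad and (y of carton_foot in the frame of board between 0.07 and 0.17 m or y of carton_foot in the frame of board between -0.17 and -0.07 m) and x of carton_foot in the frame of board between -0.06 and 0.06 m and height (world z) of carton_foot below 0.065 m), for 0.04 s.
3. the carton lies on a narrow side on the board, at rest and untouched (angle between carton_mid's own z axis and vertical between 1.4 and 1.75 rad and height (world z) of carton_mid between 0.045 and 0.07 m and x of carton_mid in the frame of board between -0.07 and 0.07 m and y of carton_mid in the frame of board between -0.09 and 0.09 m and contact force between carton and the fingers below 0.05 N and linear speed of carton below 0.02 m/s), for 0.2 s.
4. the carton is down on the crate's floor (within 15 mm), still held (x of carton_mid in the frame of crate_floor between -0.04 and 0.04 m and y of carton_mid in the frame of crate_floor between -0.035 and 0.035 m and z of carton_mid in the frame of crate_floor below 0.055 m and contact force between carton and the fingers above 0.5 N), for 0.05 s.
At the end, for the whole second after the job is handed in: The carton lies on a narrow side on the crate's floor, along the crate (within 0.3 rad), its centre within 40 mm lengthwise and 35 mm crosswise of the crate's middle, level within 0.12 rad, at rest and released (x of carton_mid in the frame of crate_floor between -0.04 and 0.04 m and y of carton_mid in the frame of crate_floor between -0.035 and 0.035 m and z of carton_mid in the frame of crate_floor between 0.033 and 0.048 m and angle between carton_mid's own z axis and vertical between 1.45 and 1.69 rad and angle between the z axis of carton_mid and the x axis of crate_floor, either way round below 0.3 rad and contact force between carton and the fingers below 0.05 N and linear speed of carton below 0.02 m/s); the robot touches nothing.
It fails at once if the tin is pushed more than 30 mm or tipped over (distance of tin from where it was at the start of the episode above 0.03 m or angle between tin's own z axis and vertical above 0.3 rad).
It fails at once if the cup is pushed more than 30 mm or tipped over (distance of cup from where it was at the start of the episode above 0.03 m or angle between cup's own z axis and vertical above 0.3 rad).
It fails at once if the timer is pushed more than 30 mm or tipped over (distance of timer from where it was at the start of the episode above 0.03 m or angle between timer's own z axis and vertical above 0.3 rad).
It also fails if it takes over 61 s, if anything falls off the work surface, if the arm or the gripper's body presses on something with over 40 N, if the wrist force passes 120 N, or if a joint passes its speed limit or range.

ROBOT

A 6-joint arm with a two-finger parallel gripper is mounted at the origin on a cart in front of the work surface, level with it; the furniture and walls round the work are solid. World frame = base frame: x ahead of the robot, y to its left, z up, the work surface at z = 0. Lengths are in m, angles in degrees, forces in N, time in s.
With the tool pointing down it reaches from about 0.325 to 0.85 m from the base axis. Payload 15.5 kg.
Tool frame: the origin (TCP) lies at the very end of the fingers, on their centre line; the grasp point (between the pads) lies manip.tcp_to_grasp behind it (manip.tcp_to_grasp is the distance from the TCP to the grasp point, in m); x points along the fingers, y is the direction in which the jaws open and shut, and the axes are right-handed (so a half turn about x gives the same grasp; the last joint's range is limited). The gripper opens to 91 mm and grips with 3 to 60 N. Pads are 32 mm wide; open, the fingers measure 118 mm over their backs; the gripper's body (76 mm by 178 mm) begins 60 mm behind the grasp point.
Start: joints at [-81.045, 28.281, 77.091, -0, 74.628, -5.472], TCP at [0.156, -0.605, 0.214] pointing down, gripper open.
Joint ranges: [-166.48, 166.48], [-47.26, 123.95], [12.59, 153.08], [-70.14, 250.14], [6.76, 159.57], [-176.63, 176.63]. Speed limits (degrees/s): [108.29, 108.29, 147.25, 172.46, 172.46, 172.46].

INTERFACE

Orientations are given as [roll, pitch, yaw] about the fixed x, y, z axes, in that order (R = Rz(yaw) Ry(pitch) Rx(roll)).
In Python, from workcell import manip, eyes, ticket gives the robot as it stands.
- The arm moves only by the shell command python3 -m inch 'ROWS' [OPENING] [FORCE]. ROWS is JSON, a list of rows, each a list of 4 numbers: the shift along the tool's x, y, z as a fraction of full scale, then the turn about the tool's x as a fraction of full scale. A call has 1 to 20 rows; each row is the pose to reach, as a shift and turn from the pose measured when the call began, along the tool's axes at that moment, turning the shorter way round; what a row does not reach only later rows make up. Full scale, the value 1, is 0.15 m for a shift and 180 degrees for a turn. A row lasts 1/10 s, in which the tool goes at most 50 mm and 8.59 degrees, less where a joint would pass 70% of its speed; a pose out of reach is approached as far as the arm can. A call with a number of a shift or a turn outside -1 to 1 is refused whole. A call with a gripper value outside its range is refused whole. OPENING is the gripper command: -1 is shut, 1 is fully open, values between are in proportion, set as the call begins (- or left out, the last holds). The fingers move at their own pace and stop on an object; FORCE is the grip in N (left out, the last holds). Time passes only in rows, so rows that repeat a pose let the fingers close. It gives the time, the measured TCP pose, the force and the opening at its end, in the units of the state.
- manip.state(): the state, without advancing time (a new reading comes with each control period).
- eyes.capture(name): name is "scene" or "side" or "wrist"; returns a dict with "img" (400x640x3 uint8, red, green, blue), "mtx" (3x3 intrinsics, pixels), "k1" (the pictures are not rectified: a ray, as slopes to the right and down, at radius r is drawn at 1 + k1 r^2 times it, then the intrinsics apply), "extrinsics" (4x4, takes a point from camera to world coordinates). Camera axes: x right, y down, z forward; pixel columns grow to the right and rows downward; lengths in m; the calibration is good to about 2 mm. A picture is of the moment at which its call begins. There is no depth.
- ticket.job_done(): hands the job in, once; it reports no verdict.
The state is a dict: "time": time; "joint_positions": joint angles; "qd": joint speeds; "joint_torque": joint torques, N m; "position": TCP position; "tcp_rot": TCP orientation; "contact_force": force on the tool from outside, world axes, zero at the start; "wrist_torque": the same for the moment, N m; "finger_gap": finger opening in m.
Only numpy, scipy, OpenCV 4.12 (cv2) and the standard library are available. Lean on these libraries where they do the work, as an engineer would, in place of code of your own. Each camera call takes 0.05 s, during which the arm holds its last target.

## Working session

There is one attempt and no reset: what is moved stays moved. The work goes in short steps, Python scripts to look and compute and a shell command to move; the robot and the scene stay as the last step left them, time stands still between calls to the robot, and variables do not carry over. Pictures are saved under pics/ and viewed, and the job is handed in when it is done.

```bash
ls; mkdir -p pics
python3 - <<'E'
from workcell import manip, eyes
import cv2
print(manip.state(), manip.tcp_to_grasp)
for n in ("scene","side","wrist"):
    c=eyes.capture(n); cv2.imwrite(f"pics/{n}0.png",c["img"][:,:,::-1]); print(n,c["mtx"].tolist(),c["k1"],c["extrinsics"].round(4).tolist())
E
```

```text
pics
{'time': 0.0, 'joint_positions': array([-8.10446732e+01,  2.83151882e+01,  7.71306027e+01, -3.10379122e-04,
        7.46285331e+01, -5.47109798e+00]), 'qd': array([ 0.01537356, -0.09527213,  0.00132041, -0.03918821,  0.01189224,
        0.05330601]), 'joint_torque': array([ 4.36881426e-03, -8.78821850e+01, -3.81855440e+01,  7.09380792e-02,
        5.33054885e-02, -1.02041779e-04]), 'position': array([ 0.15565351, -0.60487809,  0.21331445]), 'tcp_rot': array([-95.24047206,  89.9256754 ,  99.1860352 ]), 'contact_force': array([-0.36486291, -0.75128068,  0.24800276]), 'wrist_torque': array([ 0.00085625,  0.00665906, -0.01781431]), 'finger_gap': 0.0911811285286978} 0.0188
scene [[504.5083005890492, 0.0, 316.5909768877059], [0.0, 504.5083005890492, 198.28133878773127], [0.0, 0.0, 1.0]] -0.10610287395263635 [[-0.7473, -0.3916, 0.5369, -0.2666], [-0.6644, 0.4547, -0.5932, 1.0046], [-0.0118, -0.8, -0.5999, 1.0074], [0.0, 0.0, 0.0, 1.0]]
side [[478.91280066395126, 0.0, 324.93906415483104], [0.0, 478.91280066395126, 198.48868668862116], [0.0, 0.0, 1.0]] -0.0362246424897997 [[0.9642, -0.1377, 0.2265, 0.2365], [-0.2639, -0.417, 0.8698, -1.3507], [-0.0253, -0.8984, -0.4384, 0.778], [0.0, 0.0, 0.0, 1.0]]
wrist [[321.6445542576743, 0.0, 320.71520418401565], [0.0, 321.6445542576743, 200.2056237758956], [0.0, 0.0, 1.0]] 0.0023045027066009574 [[0.2497, -0.934, -0.2557, 0.2275], [-0.9683, -0.2409, -0.0657, -0.5871], [-0.0002, 0.264, -0.9645, 0.3841], [0.0, 0.0, 0.0, 1.0]]
```

View pics/scene0.png

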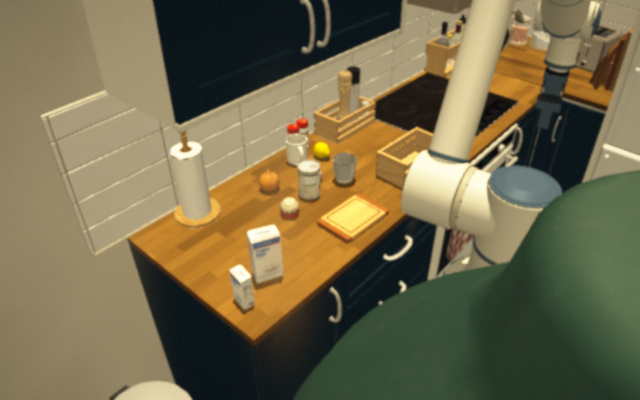

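View pics/side0.png

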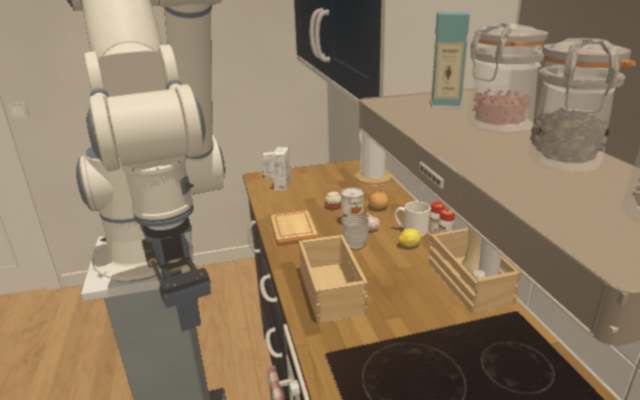

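View pics/wrist0.png

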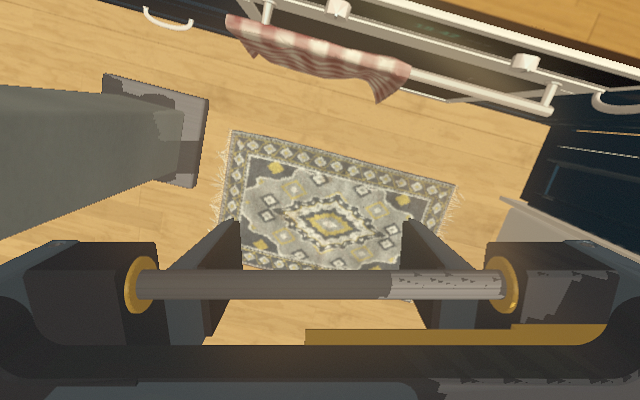

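The scene view shows two white and blue cartons. The larger is at about (265,253) and the smaller at (241,287); the larger one is meant. The board is at (353,217), the empty crate at (405,157), the tin at (309,180), the cup at (344,168), and the timer is probably the red and white round thing at (289,207). I'll enlarge these to confirm.

```bash
cat > h.py <<'E'
import numpy as np, cv2
from workcell import manip, eyes
def ray(c,u,v):
    K=c["mtx"];xd=(u-K[0,2])/K[0,0];yd=(v-K[1,2])/K[1,1]
    p=cv2.undistortPoints(np.array([[[u,v]]],float),K,np.array([c["k1"],0,0,0.]))[0,0]
    E=c["extrinsics"];return E[:3,3],E[:3,:3]@np.array([p[0],p[1],1])
def onz(c,u,v,z):
    o,d=ray(c,u,v);return o+d*(z-o[2])/d[2]
def proj(c,P):
    E=np.linalg.inv(c["extrinsics"]);R=E[:3,:3]
    return cv2.projectPoints(np.array(P,float).reshape(-1,3),cv2.Rodrigues(R)[0],E[:3,3],c["mtx"],np.array([c["k1"],0,0,0.]))[0][:,0]
def crop(c,name,u0,v0,u1,v1,s,lines=[]):
    im=cv2.resize(c["img"][v0:v1,u0:u1,::-1],None,fx=s,fy=s,interpolation=cv2.INTER_CUBIC)
    for a,b,col in lines:
        p=proj(c,[a,b]); q=[tuple(int(round(t)) for t in ((x+.5-np.array([u0,v0]))*s-.5*0)) for x in p]
        cv2.line(im,q[0],q[1],col,1)
    for u in range(-(-u0//10)*10,u1,10): 
        cv2.line(im,((u-u0)*s,0),((u-u0)*s,6 if u%50 else 14),(0,255,0),1)
        if u%20==0: cv2.putText(im,str(u),((u-u0)*s,20),0,.4,(0,255,0),1)
    for v in range(-(-v0//10)*10,v1,10):
        cv2.line(im,(0,(v-v0)*s),(6,(v-v0)*s),(0,255,0),1)
        if v%20==0: cv2.putText(im,str(v),(8,(v-v0)*s+4),0,.4,(0,255,0),1)
    cv2.imwrite("pics/"+name,im)
def box(center,size,R):
    cs=np.array([[x,y,z] for x in(-.5,.5) for y in(-.5,.5) for z in(-.5,.5)])*size
    P=center+cs@R.T
    return [(P[i],P[j]) for i in range(8) for j in range(i+1,8) if bin(i^j).count("1")==1]
def Rz(deg):
    a=np.radians(deg);return np.array([[np.cos(a),-np.sin(a),0],[np.sin(a),np.cos(a),0],[0,0,1.]])
E
python3 - <<'E'
from h import *
c=eyes.capture("scene"); crop(c,"s1.png",225,185,395,310,4)
crop(c,"s2.png",260,80,440,200,4)
c=eyes.capture("side"); crop(c,"d1.png",240,130,400,330,3); crop(c,"d2.png",250,140,350,250,5)
E
```

```text
(no output)
```

View pics/s1.png

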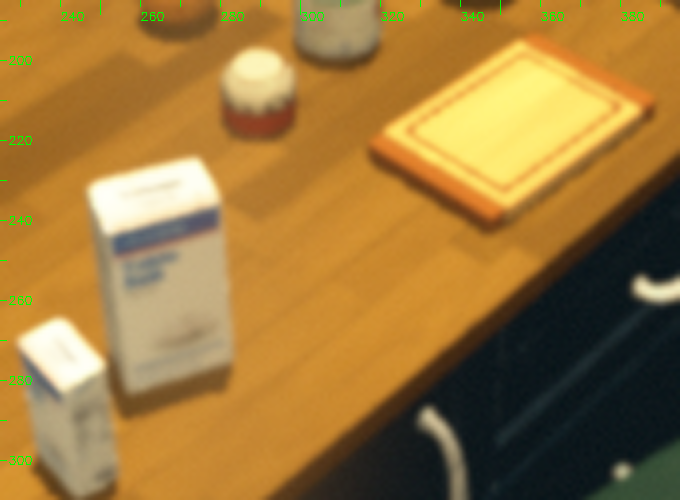

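View pics/s2.png

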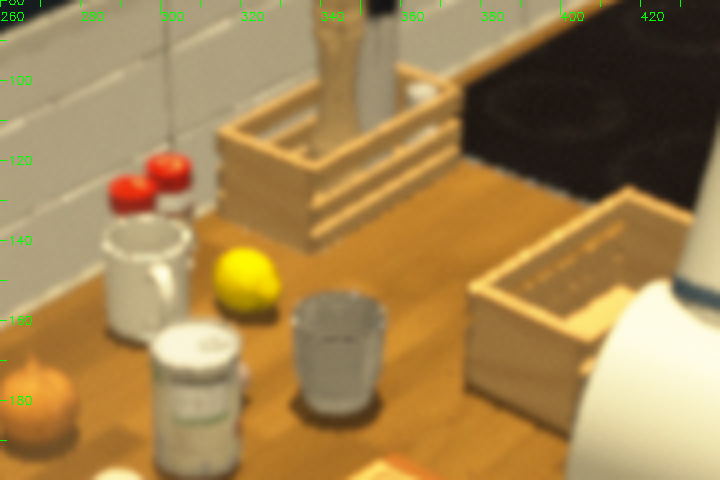

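View pics/d1.png

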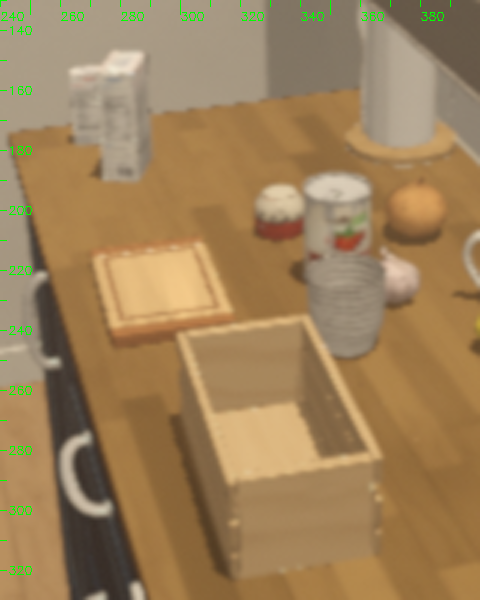

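View pics/d2.png

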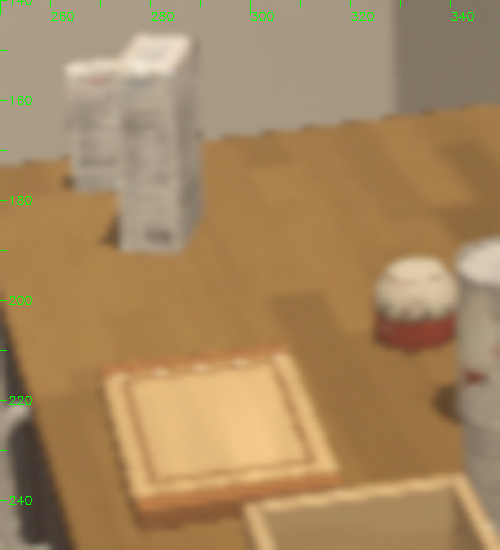

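Run:
```python
from h import *
s=eyes.capture("scene");d=eyes.capture("side")
def pr(n,c,L,z):
    for u,v in L: print(n,(u,v),onz(c,u,v,z)[:2].round(4))
pr("carton top s",s,[(247.5,231),(273.5,225),(279.5,237),(252,244)],.148)
pr("carton bot s",s,[(257,283),(282,274)],0)
pr("carton top d",d,[(273.5,154),(285,154),(276,147),(288,147)],.148)
pr("carton bot d",d,[(273.5,190),(286,190)],0)
pr("board s",s,[(317,220.5),(347,238.5),(387,210),(355,194)],.018)
pr("board d",d,[(270.5,214),(306,210),(316,233),(278,240)],.018)
pr("crate s",s,[(377,151),(416,127),(405,165)],.099)
pr("crate d",d,[(299,242),(341,236),(366,282),(317,290)],.099)
pr("crate d bot",d,[(318.5,322),(366,315)],0)
```

```text
carton top s (247.5, 231) [0.5448 0.3804]
carton top s (273.5, 225) [0.5106 0.3182]
carton top s (279.5, 237) [0.4643 0.342 ]
carton top s (252, 244) [0.4982 0.4072]
carton bot s (257, 283) [0.5018 0.4036]
carton bot s (282, 274) [0.4745 0.3339]
carton top d (273.5, 154) [0.4793 0.3253]
carton top d (285, 154) [0.5203 0.311 ]
carton top d (276, 147) [0.5017 0.3984]
carton top d (288, 147) [0.546  0.3827]
carton bot d (273.5, 190) [0.4689 0.3276]
carton bot d (286, 190) [0.5152 0.3121]
board s (317, 220.5) [0.5418 0.111 ]
board s (347, 238.5) [0.4191 0.1158]
board s (387, 210) [ 0.4086 -0.073 ]
board s (355, 194) [ 0.5383 -0.074 ]
board d (270.5, 214) [0.4204 0.0989]
board d (306, 210) [0.543 0.09 ]
board d (316, 233) [ 0.5368 -0.0738]
board d (278, 240) [ 0.4141 -0.0796]
crate s (377, 151) [ 0.5689 -0.2308]
crate s (416, 127) [ 0.5597 -0.4635]
crate s (405, 165) [ 0.4471 -0.2199]
crate d (299, 242) [ 0.4483 -0.2431]
crate d (341, 236) [ 0.5671 -0.2473]
crate d (366, 282) [ 0.5607 -0.4708]
crate d (317, 290) [ 0.4416 -0.4664]
crate d bot (318.5, 322) [ 0.4431 -0.4623]
crate d bot (366, 315) [ 0.5618 -0.4717]
```

```bash
cat > fit.py <<'E'
from h import *
from scipy.optimize import least_squares
s=eyes.capture("scene");d=eyes.capture("side")
def fit(items,p0):
    def f(p):
        R=Rz(p[2]);r=[]
        for c,l,uv in items: r.append(proj(c,R@np.array(l)+[p[0],p[1],0])[0]-uv)
        return np.concatenate(r)
    o=least_squares(f,p0,x_scale=[.01,.01,1],loss="soft_l1");print(o.x.round(4),o.fun.reshape(-1,2).round(1).tolist());return o.x
X,Y,Z=.025,.04,.148
ca=fit([(s,(X,Y,Z),(247.5,231)),(s,(X,-Y,Z),(273.5,225)),(s,(-X,-Y,Z),(279.5,237)),(s,(-X,Y,Z),(252,244)),(s,(-X,Y,0),(257,283)),(s,(-X,-Y,0),(282,274)),
 (d,(-X,-Y,Z),(273.5,154)),(d,(X,-Y,Z),(285,154)),(d,(-X,Y,Z),(276,147)),(d,(X,Y,Z),(288,147)),(d,(-X,-Y,0),(273.5,190)),(d,(X,-Y,0),(286,190))],[.506,.361,-28])
X,Y,Z=.065,.1,.018
b=fit([(s,(X,Y,Z),(317,220.5)),(s,(-X,Y,Z),(347,238.5)),(s,(-X,-Y,Z),(387,210)),(s,(X,-Y,Z),(355,194)),(d,(-X,Y,Z),(270.5,214)),(d,(X,Y,Z),(306,210)),(d,(X,-Y,Z),(316,233)),(d,(-X,-Y,Z),(278,240))],[.478,.013,-1])
X,Y,Z=.1135,.063,.099  # crate, outer approx
cr=fit([(s,(X,-Y,Z),(377,151)),(s,(-X,-Y,Z),(416,127)),(s,(X,Y,Z),(405,165)),(d,(X,Y,Z),(299,242)),(d,(X,-Y,Z),(341,236)),(d,(-X,-Y,Z),(366,282)),(d,(-X,Y,Z),(317,290)),(d,(-X,Y,0),(318.5,322)),(d,(-X,-Y,0),(366,315))],[.505,-.35,88])
L=box(np.array([ca[0],ca[1],.074]),[.05,.08,.148],Rz(ca[2]));L=[(a,b_,(0,0,255)) for a,b_ in L]
L+=[(a,b_,(255,0,0)) for a,b_ in box(np.array([b[0],b[1],.009]),[.13,.2,.018],Rz(b[2]))]
L+=[(a,b_,(255,0,255)) for a,b_ in box(np.array([cr[0],cr[1],.0495]),[.227,.126,.099],Rz(cr[2]))]
crop(s,"f1.png",235,120,435,290,4,L);crop(d,"f2.png",250,140,400,330,3,L)
E
python3 fit.py
```

```text
[  0.5091   0.3588 -23.0167] [[-2.3, 0.5], [0.0, -2.0], [1.1, -3.0], [-0.5, -1.0], [-0.5, 0.4], [1.6, 0.3], [-2.6, -0.3], [-1.1, 0.0], [-0.3, -0.6], [0.3, -0.3], [0.2, -0.5], [0.3, -0.1]]
[ 0.48    0.0174 -1.5026] [[-2.4, -0.1], [-0.3, 0.8], [0.4, -1.7], [0.9, -1.9], [-1.7, -2.5], [-0.4, -3.4], [2.5, 1.3], [-0.4, 0.3]]
[ 0.5061 -0.3528 87.6403] [[0.8, -1.8], [-0.3, -0.9], [2.6, -2.2], [-0.7, -1.1], [1.7, -1.3], [1.2, -0.8], [-1.6, -0.5], [-1.7, 0.7], [0.6, -0.9]]
```

```bash
sleep 0
```

```text
(no output)
```

View pics/f1.png

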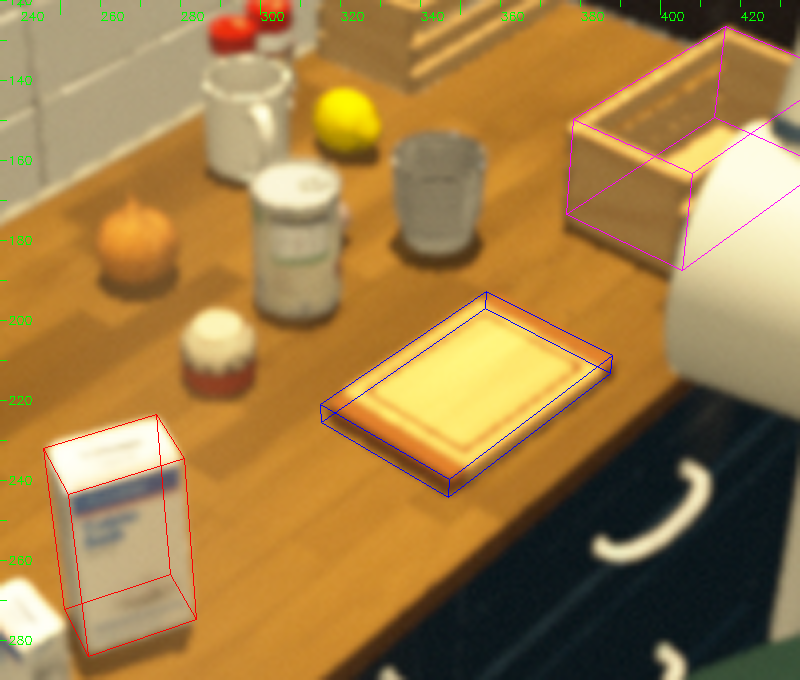

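View pics/f2.png

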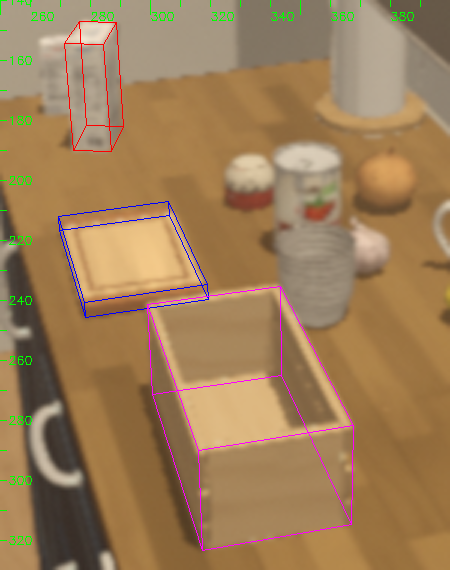

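```bash
cat >> h.py <<'E'
from scipy.spatial.transform import Rotation as Ro
def st(): return manip.state()
def toolR(s): return Ro.from_euler("xyz",s["tcp_rot"],degrees=True).as_matrix()
def yawy(R): return np.degrees(np.arctan2(R[1,1],R[0,1])) # heading of tool y
def rows(pos,jawyaw=None,s=None):
    s=s or st();R=toolR(s);d=R.T@(np.array(pos)-s["position"])/.15
    t=0
    if jawyaw is not None:
        dy=(jawyaw-yawy(R)+90)%180-90; t=-dy/180  # tool x points down
    print("t",round(s["time"],2),"pos",s["position"].round(4),"jaw",yawy(R).round(2),"gap",round(s["finger_gap"],4),"F",s["contact_force"].round(1),"j6",s["joint_positions"][5].round(1),"\n row",d.round(3).tolist(),"turn",round(t,4))
E
python3 - <<'E'
from h import *
s=st();R=toolR(s);print(R.round(3)); rows((.42,.10,.24),-1.5)
c=eyes.capture("wrist");print((R.T@(c["extrinsics"][:3,3]-s["position"])).round(4))
E
```

```text
[[ 0.     0.249 -0.968]
 [ 0.    -0.968 -0.249]
 [-1.    -0.    -0.   ]]
t 0.45 pos [ 0.1558 -0.6052  0.2139] jaw -75.57 gap 0.0912 F [-0.3  0.1  0.1] j6 -5.5 
 row [-0.173, -4.114, -2.878] turn -0.4115
[-0.1707  0.0005 -0.074 ]
```

```bash
python3 -m inch '[[-0.1,-1,-0.7,0],[-0.1,-1,-0.7,-0.1],[-0.1,-1,-0.7,-0.2],[-0.1,-1,-0.7,-0.3],[-0.1,-1,-0.7,-0.36],[-0.1,-1,-0.7,-0.41],[-0.1,-1,-0.7,-0.41],[-0.1,-1,-0.7,-0.41],[-0.1,-1,-0.7,-0.41]]' 1 30; python3 -c "
from h import *
rows((.42,.10,.24),-1.5)"
```

```text
time: 1.4
position: [0.2201, -0.4338, 0.229]
tcp_rot: [30.5, 90.0, -66.0]
contact_force: [-0.5, -0.4, 0.1]
finger_gap: 0.0911
t 1.4 pos [ 0.2201 -0.4338  0.229 ] jaw -6.46 gap 0.0911 F [-0.5 -0.4  0.1] j6 -63.7 
 row [-0.074, 0.924, -3.686] turn -0.0276
```

```bash
python3 -m inch '[[-0.02,0.5,-1,-0.0276],[-0.02,0.5,-1,-0.0276],[-0.02,0.5,-1,-0.0276],[-0.02,0.5,-1,-0.0276]]' && python3 -m inch '[[-0.02,0.3,-1,0],[-0.02,0.3,-1,0],[-0.02,0.3,-1,0],[-0.02,0.3,-1,0]]'&& python3 -m inch '[[-0.02,0.2,-1,0],[-0.02,0.2,-1,0],[-0.02,0.2,-1,0],[-0.02,0.2,-1,0]]'
python3 - <<'E'
from h import *
rows((.42,.10,.24),-1.5)
c=eyes.capture("wrist");cv2.imwrite("pics/w1.png",c["img"][:,:,::-1])
E
```

```text
time: 1.8
position: [0.3126, -0.2899, 0.2322]
tcp_rot: [145.1, 90.0, 53.8]
contact_force: [0.1, 0.0, -0.3]
finger_gap: 0.091
time: 2.2
position: [0.3617, -0.1371, 0.2355]
tcp_rot: [152.4, 89.9, 61.2]
contact_force: [0.0, 0.4, 0.2]
finger_gap: 0.0912
time: 2.6
position: [0.3953, 0.0162, 0.239]
tcp_rot: [144.1, 89.8, 53.2]
contact_force: [0.4, -0.7, -0.5]
finger_gap: 0.0909
t 2.6 pos [0.3953 0.0162 0.239 ] jaw -0.91 gap 0.0909 F [ 0.4 -0.7 -0.5] j6 -5.6 
 row [-0.005, 0.156, -0.561] turn 0.0033
```

View pics/w1.png

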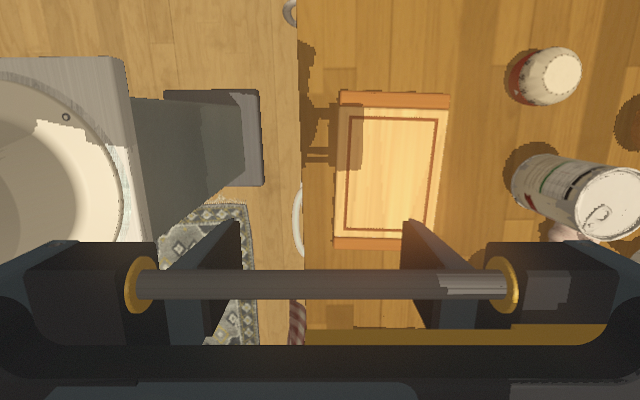

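Run:
```python
from h import *
c=eyes.capture("wrist");crop(c,"w1c.png",310,70,470,260,3)
```

```text
(no output)
```

View pics/w1c.png

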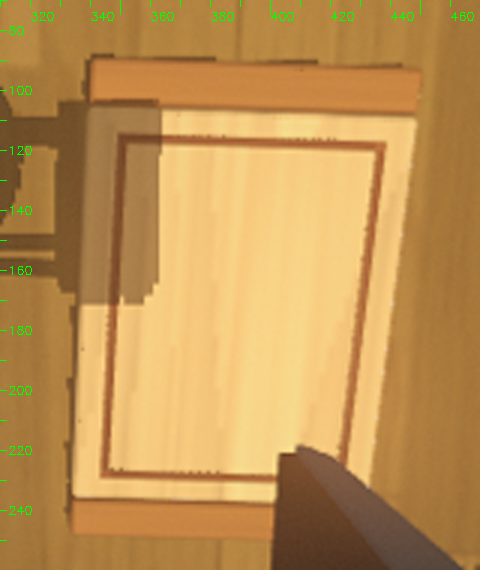

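Run:
```python
from h import *
c=eyes.capture("wrist")
for p in [(340,89),(449.5,92.5),(448,108),(339,105),(334,236),(333.5,248)]: print(p,onz(c,*p,.018).round(4))
```

```text
(340, 89) [0.4189 0.1122 0.018 ]
(449.5, 92.5) [0.5455 0.1063 0.018 ]
(448, 108) [0.5453 0.089  0.018 ]
(339, 105) [0.4178 0.0946 0.018 ]
(334, 236) [ 0.411  -0.0689  0.018 ]
(333.5, 248) [ 0.4102 -0.0858  0.018 ]
```

```bash
python3 -m inch '[[0,0.15,-1,0],[0,0.15,-1,0],[0,0.15,-1,0],[0,0.15,-1,0],[0,0.15,-1,0]]'
python3 - <<'E'
from h import *
rows((.42,.20,.24),-1.5)
c=eyes.capture("wrist");cv2.imwrite("pics/w2.png",c["img"][:,:,::-1]);crop(c,"w2c.png",300,60,500,210,4)
E
```

```text
time: 3.25
position: [0.4205, 0.1607, 0.2387]
tcp_rot: [136.4, 90.0, 45.3]
contact_force: [0.4, -1.0, -1.1]
finger_gap: 0.0912
t 3.25 pos [0.4205 0.1607 0.2387] jaw -1.07 gap 0.0912 F [ 0.4 -1.  -1.1] j6 14.4 
 row [-0.009, -0.008, -0.262] turn 0.0024
```

View pics/w2.png

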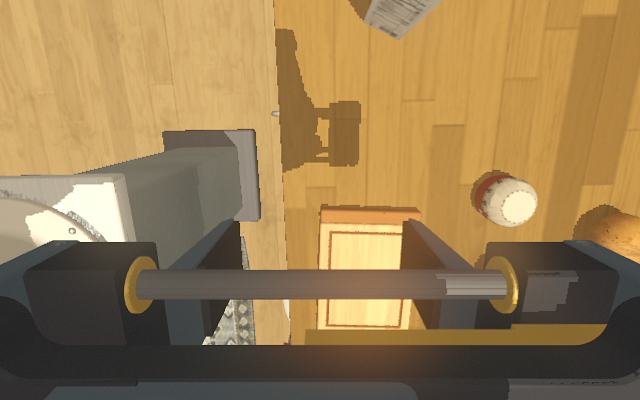

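View pics/w2c.png

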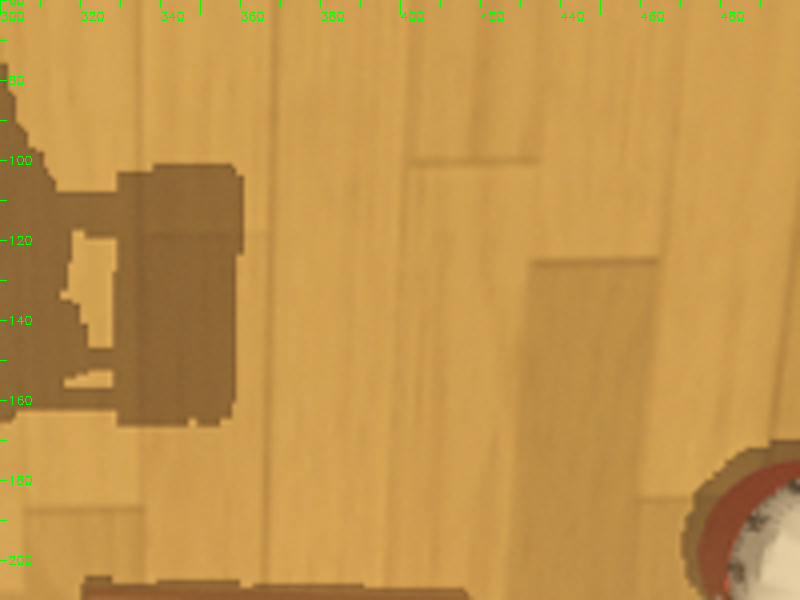

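```bash
python3 -m inch '[[-0.1,0.1,-0.7,0],[-0.1,0.1,-0.7,0],[-0.1,0.1,-0.7,0],[-0.1,0.1,-0.7,0]]'
python3 - <<'E'
from h import *
c=eyes.capture("wrist");cv2.imwrite("pics/w3.png",c["img"][:,:,::-1]);crop(c,"w3c.png",310,0,460,140,4)
c=eyes.capture("wrist");rows((.5,.36,.24),-25)
E
```

```text
time: 3.7
position: [0.438, 0.2634, 0.2537]
tcp_rot: [76.0, 90.0, -15.2]
contact_force: [-0.3, -0.7, -0.5]
finger_gap: 0.0914
t 3.8 pos [0.4374 0.2624 0.2535] jaw -1.26 gap 0.0911 F [ 0.4  0.1 -0.3] j6 25.5 
 row [0.089, 0.403, -0.66] turn 0.1319
```

View pics/w3.png

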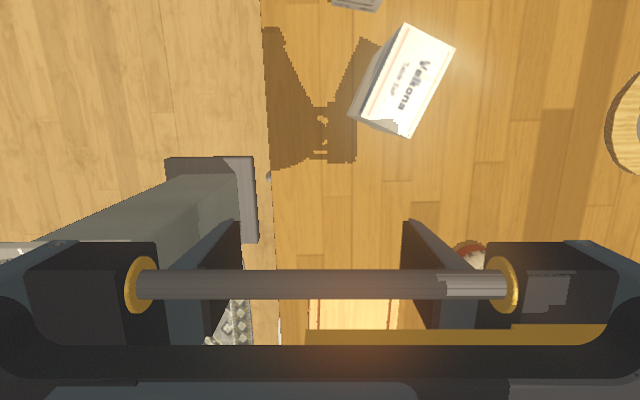

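View pics/w3c.png

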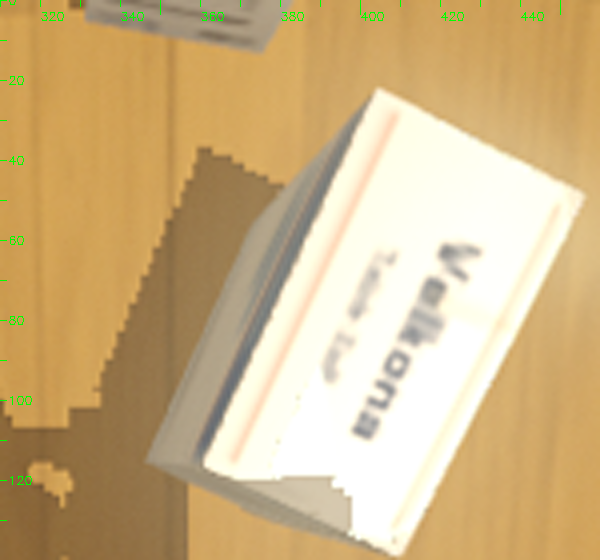

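This view shows the top of the larger carton, marked "Velkona Table Salt", with corners at about (404,22), (455,48), (410,138) and (361,116). The smaller one is at (345,5).

Run:
```python
from h import *
c=eyes.capture("wrist")
P=np.array([onz(c,*p,.148)[:2] for p in [(404,22),(455.5,48.5),(410.5,138.5),(361,116)]])
print(P.round(4),P.mean(0).round(4))
for i in range(4):
    e=P[(i+1)%4]-P[i];print(np.linalg.norm(e).round(4),np.degrees(np.arctan2(e[1],e[0])).round(1))
ctr=P.mean(0);rows((ctr[0],ctr[1],.22),-26)
```

```text
[[0.5045 0.4017]
 [0.5459 0.382 ]
 [0.5142 0.3129]
 [0.4721 0.3322]] [0.5092 0.3572]
0.0459 -25.4
0.076 -114.6
0.0463 155.3
0.0766 65.0
t 3.85 pos [0.4374 0.2624 0.2535] jaw -1.28 gap 0.0912 F [-0.3  0.1  0.1] j6 25.5 
 row [0.223, 0.465, -0.642] turn 0.1374
```

```bash
python3 -m inch '[[0.1,0.465,-0.642,0.137],[0.15,0.465,-0.642,0.137],[0.15,0.465,-0.642,0.137],[0.15,0.465,-0.642,0.137],[0.15,0.465,-0.642,0.137],[0.15,0.465,-0.642,0.137]]' 1 20
python3 - <<'E'
from h import *
rows((.509,.3575,.087),-25)
c=eyes.capture("side");cv2.imwrite("pics/d3.png",c["img"][:,:,::-1])
E
```

```text
time: 4.45
position: [0.509, 0.3556, 0.2313]
tcp_rot: [-16.1, 90.0, -131.9]
contact_force: [0.8, -0.1, -0.3]
finger_gap: 0.0918
t 4.45 pos [0.509  0.3556 0.2313] jaw -25.89 gap 0.0918 F [ 0.8 -0.1 -0.3] j6 55.3 
 row [0.962, -0.005, -0.012] turn -0.0049
```

```bash
python3 -m inch '[[0.3,-0.005,-0.012,-0.005],[0.6,-0.005,-0.012,-0.005],[0.85,-0.005,-0.012,-0.005],[0.96,-0.005,-0.012,-0.005],[0.96,-0.005,-0.012,-0.005]]'
python3 - <<'E'
from h import *
rows((.509,.3575,.087),-25)
c=eyes.capture("side");crop(c,"d3.png",200,60,360,220,4)
c=eyes.capture("wrist");cv2.imwrite("pics/w4.png",c["img"][:,:,::-1])
E
```

```text
time: 5.0
position: [0.5076, 0.3562, 0.0857]
tcp_rot: [-31.6, 89.7, -146.6]
contact_force: [0.2, 0.5, -0.2]
finger_gap: 0.0912
t 5.0 pos [0.5076 0.3562 0.0857] jaw -24.99 gap 0.0912 F [ 0.2  0.5 -0.2] j6 54.5 
 row [-0.009, 0.005, -0.012] turn 0.0001
```

View pics/w4.png

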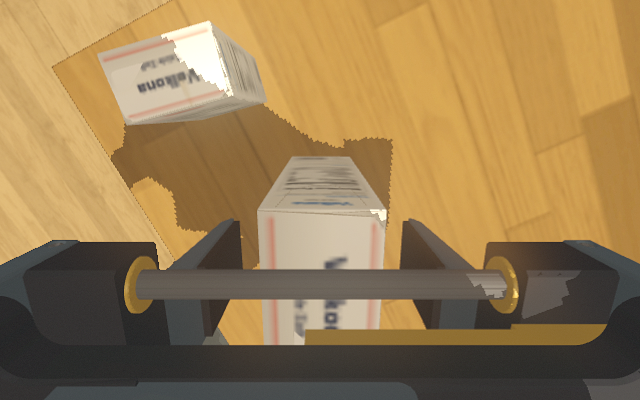

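View pics/d3.png

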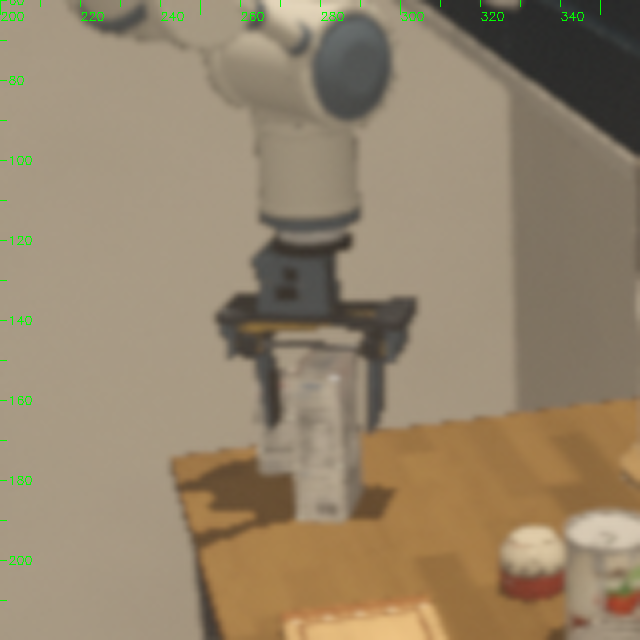

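The wrist view shows the carton's top between the fingers at (258–385, 210), so they straddle it squarely. I'll close now.

```bash
python3 -m inch '[[0,0,0,0],[0,0,0,0],[0,0,0,0],[0,0,0,0],[0,0,0,0],[0,0,0,0],[0,0,0,0],[0,0,0,0]]' -1 20; python3 -m inch '[[-0.1,0,0,0],[-0.25,0,0,0],[-0.35,0,0,0],[-0.35,0,0,0]]';  python3 - <<'E'
from h import *
rows((.4845,.1535,.135),-2.6)
E
```

```text
time: 5.9
position: [0.5094, 0.3575, 0.0887]
tcp_rot: [121.0, 90.0, 6.0]
contact_force: [-0.6, 0.8, 3.1]
finger_gap: 0.0499
time: 6.3
position: [0.5102, 0.358, 0.1428]
tcp_rot: [140.6, 89.8, 25.6]
contact_force: [0.8, -0.0, -2.4]
finger_gap: 0.0499
t 6.3 pos [0.5102 0.358  0.1428] jaw -24.99 gap 0.0499 F [ 0.8 -0.  -2.4] j6 54.6 
 row [0.05, 0.42, 1.309] turn -0.1244
```

```bash
python3 -m inch '[[0,0.05,0.2,-0.03],[0,0.15,0.4,-0.06],[0,0.25,0.65,-0.09],[0,0.35,0.85,-0.124],[0,0.38,0.95,-0.124],[0,0.38,0.95,-0.124],[0,0.38,0.95,-0.124]]';  python3 - <<'E'
from h import *
rows((.4845,.157,.135),-2.6)
E
```

```text
time: 7.0
position: [0.5017, 0.2052, 0.1422]
tcp_rot: [125.5, 89.8, 32.7]
contact_force: [0.9, 1.1, -1.9]
finger_gap: 0.0501
t 7.0 pos [0.5017 0.2052 0.1422] jaw -2.8 gap 0.0501 F [ 0.9  1.1 -1.9] j6 18.7 
 row [0.047, -0.099, 0.327] turn -0.0011
```

```bash
python3 -m inch '[[0.03,-0.05,0.1,0],[0.04,-0.1,0.24,0],[0.04,-0.1,0.24,0],[0.04,-0.1,0.24,0]]';  python3 - <<'E'
from h import *
s=st();c=eyes.capture("wrist");crop(c,"w5.png",220,120,420,270,4)
rows((.4845,.157,.135),-2.6)
for p in [(258,210),(320,210),(385,210)]: print(onz(c,*p,s["position"][2]+.0593))
c=eyes.capture("side");crop(c,"d5.png",200,90,380,260,4)
E
```

```text
time: 7.4
position: [0.4852, 0.171, 0.136]
tcp_rot: [127.8, 89.8, 35.0]
contact_force: [0.5, 0.2, -1.6]
finger_gap: 0.0497
t 7.45 pos [0.4855 0.1711 0.1361] jaw -2.8 gap 0.0499 F [ 0.  -0.3 -2.5] j6 15.5 
 row [0.007, -0.002, 0.095] turn -0.0011
[0.46400653 0.21159392 0.19531869]
[0.48643105 0.21047321 0.19531869]
[0.50997542 0.20929721 0.19531869]
```

View pics/w5.png

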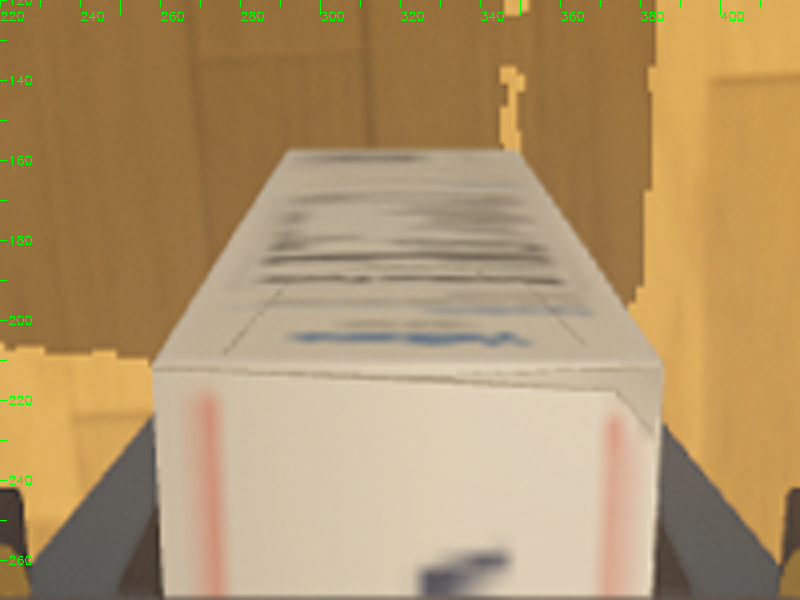

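View pics/d5.png

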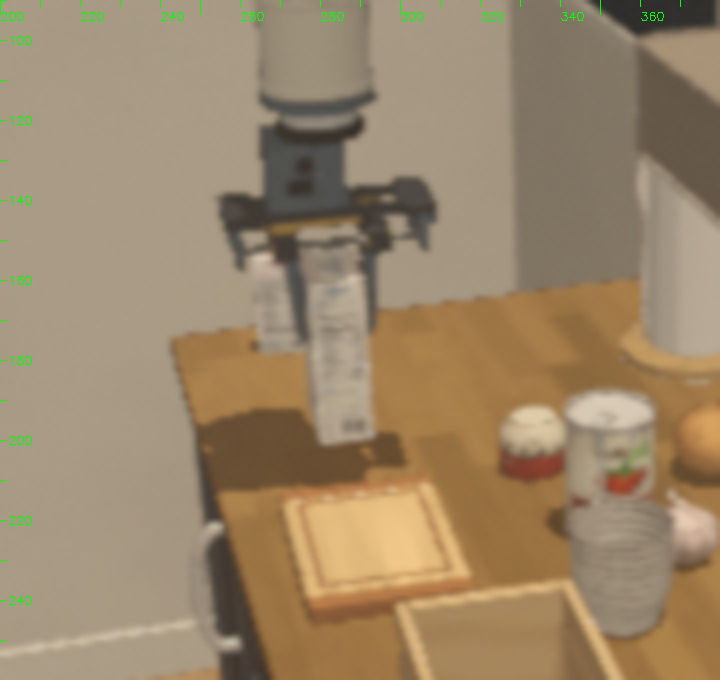

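```bash
python3 -m inch '[[0.05,0,0.1,0],[0.1,0,0.1,0],[0.15,0,0.1,0],[0.2,0,0.1,0],[0.24,0,0.1,0],[0.27,0,0.1,0],[0.29,0,0.1,0],[0.3,0,0.1,0],[0.3,0,0.1,0]]';  python3 - <<'E'
from h import *
rows((.4845,.1555,.089),-2.6)
E
```

```text
time: 8.4
position: [0.485, 0.1563, 0.091]
tcp_rot: [124.8, 89.8, 32.0]
contact_force: [0.0, 0.0, -1.6]
finger_gap: 0.0497
t 8.4 pos [0.485  0.1563 0.091 ] jaw -2.78 gap 0.0497 F [ 0.   0.  -1.6] j6 13.8 
 row [0.014, -0.003, 0.005] turn -0.001
```

```bash
python3 -m inch '[[0.01,0,0,0],[0.016,0,0,0],[0.02,0,0,0],[0.02,0,0,0]]';  python3 - <<'E'
from h import *
rows((.4845,.1555,.089),-2.6)
c=eyes.capture("side");crop(c,"d6.png",230,120,350,260,4)
c=eyes.capture("scene");crop(c,"s6.png",260,140,400,280,4)
E
```

```text
time: 8.8
position: [0.4852, 0.1565, 0.0887]
tcp_rot: [124.4, 89.7, 31.6]
contact_force: [-2.6, 1.7, 10.4]
finger_gap: 0.0496
t 8.8 pos [0.4852 0.1565 0.0887] jaw -2.78 gap 0.0496 F [-2.6  1.7 10.4] j6 13.8 
 row [-0.002, -0.004, 0.007] turn -0.001
```

View pics/d6.png

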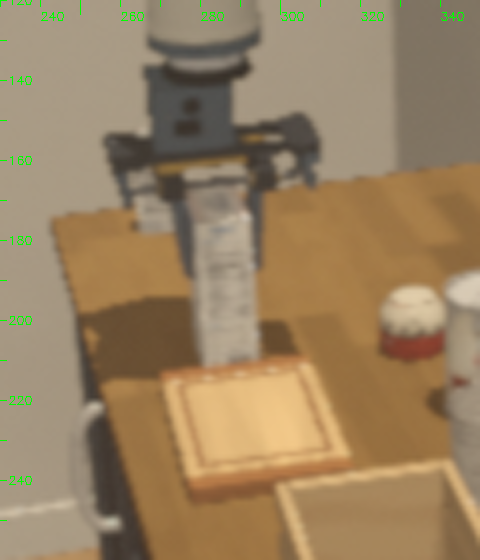

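View pics/s6.png

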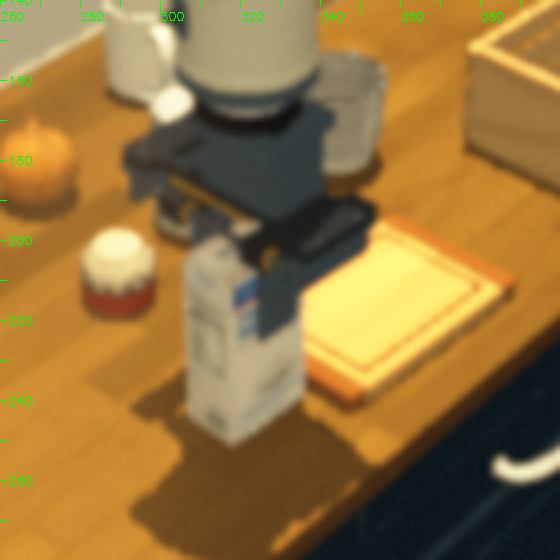

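Run:
```python
from h import *
c=eyes.capture("scene")
for p,z in [((317,250),0),((335.5,239.5),0),((306.5,242),0),((348,239),.018),((337,230),.018)]: print(p,onz(c,*p,z).round(4))
b=np.array([.478,.0098,.009]);L=[(a,q,(255,0,0)) for a,q in box(b,[.13,.2,.018],Rz(-2.6))]
L+=[(a,q,(0,0,255)) for a,q in box(np.array([.4852,.1545,.074]),[.05,.08,.148],Rz(-2.7))]
crop(c,"s7.png",280,160,400,270,5,L)
```

```text
(317, 250) [0.4661 0.1966 0.    ]
(335.5, 239.5) [0.4549 0.1257 0.    ]
(306.5, 242) [0.5131 0.1909 0.    ]
(348, 239) [0.4155 0.1156 0.018 ]
(337, 230) [0.4662 0.1054 0.018 ]
```

View pics/s7.png

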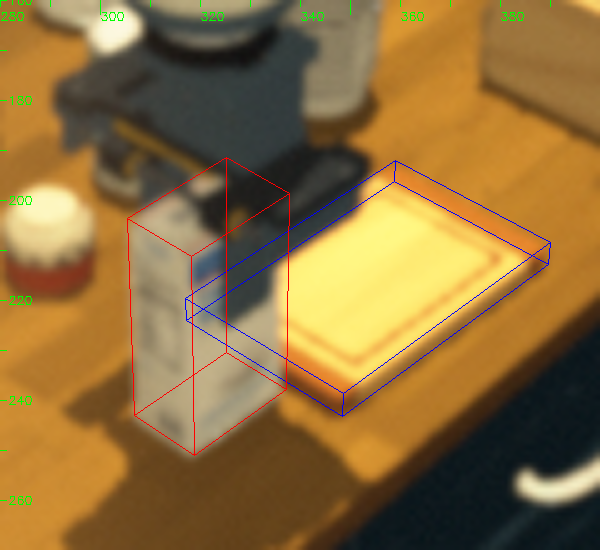

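```bash
python3 -m inch '[[0,0,0,0],[0,0,0,0],[0,0,0,0],[0,0,0,0],[0,0,0,0],[0,0,0,0]]' 0.7; python3 -m inch '[[-0.2,0,0,0],[-0.5,0,0,0],[-0.8,0,0,0],[-0.8,0,0,0]]'
python3 - <<'E'
from h import *
rows((.4845,.23,.13),-2.6)
w=eyes.capture("wrist");cv2.imwrite("pics/w8.png",w["img"][:,:,::-1])
c=eyes.capture("scene");crop(c,"s8.png",280,160,400,270,5)
E
```

```text
time: 9.55
position: [0.4852, 0.1565, 0.0886]
tcp_rot: [124.2, 89.7, 31.4]
contact_force: [0.2, -1.0, 0.1]
finger_gap: 0.0772
time: 9.95
position: [0.4874, 0.1568, 0.2139]
tcp_rot: [111.1, 89.2, 18.4]
contact_force: [0.8, 0.8, -1.1]
finger_gap: 0.078
t 9.95 pos [0.4874 0.1568 0.2139] jaw -2.78 gap 0.078 F [ 0.8  0.8 -1.1] j6 13.8 
 row [0.561, -0.05, -0.484] turn -0.001
```

View pics/w8.png

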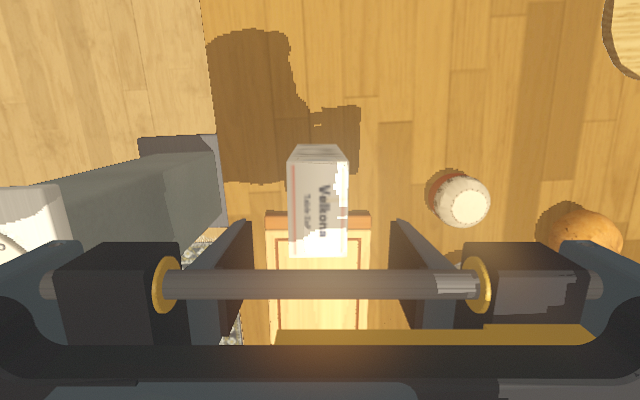

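View pics/s8.png

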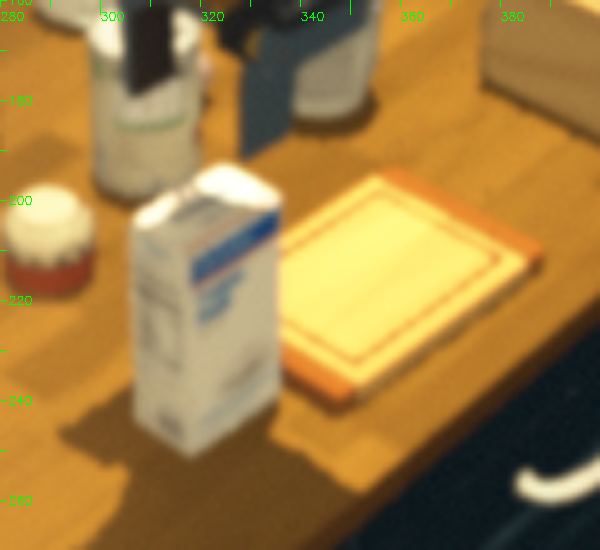

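Run:
```python
from h import *
c=eyes.capture("wrist")
for p,z in [((288,163),.148),((348,162),.148),((288,256),.148),((347,256),.148),((266,212),.018),((370,211),.018),((295,146),0),((340,146),0)]: print(p,onz(c,*p,z).round(4))
P=np.array([.4852,.1545,0])
b=np.array([.478,.0098,.009]);L=[(a,q,(255,0,0)) for a,q in box(b,[.13,.2,.018],Rz(-2.6))]
L+=[(a,q,(0,0,255)) for a,q in box(np.array([.4852,.1545,.074]),[.05,.08,.148],Rz(-2.7))]
crop(c,"w9.png",240,120,400,270,5,L)
```

```text
(288, 163) [0.4634 0.1957 0.148 ]
(348, 162) [0.5069 0.1943 0.148 ]
(288, 256) [0.4579 0.1225 0.148 ]
(347, 256) [0.5042 0.1201 0.148 ]
(266, 212) [0.4199 0.1201 0.018 ]
(370, 211) [0.5424 0.1152 0.018 ]
(295, 146) [0.4579 0.1936 0.    ]
(340, 146) [0.5106 0.191  0.    ]
```

View pics/w9.png

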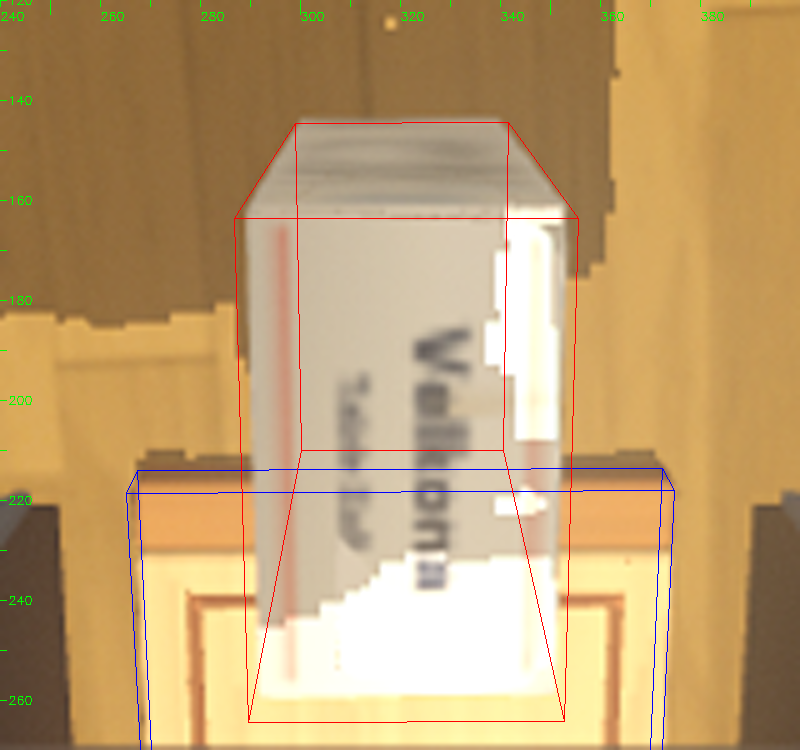

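```bash
python3 -m inch '[[0,-0.01,-0.3,0],[0,-0.015,-0.56,0],[0,-0.015,-0.56,0],[0.2,-0.015,-0.57,0],[0.4,-0.015,-0.57,0],[0.56,-0.015,-0.57,0],[0.56,-0.015,-0.57,0],[0.56,-0.015,-0.57,0]]' -1 20
python3 - <<'E'
from h import *
rows((.4845,.21,.13),-2.6)
E
```

```text
time: 10.9
position: [0.4863, 0.2414, 0.1242]
tcp_rot: [130.9, 89.8, 38.1]
contact_force: [0.4, 0.4, 0.8]
finger_gap: 0.0163
t 10.9 pos [0.4863 0.2414 0.1242] jaw -2.79 gap 0.0163 F [0.4 0.4 0.8] j6 22.8 
 row [-0.039, -0.001, 0.209] turn -0.0011
```

```bash
python3 -m inch '[[-0.02,0,0.15,0],[-0.02,0,0.2,0],[-0.02,0,0.25,0],[-0.02,0,0.3,0],[-0.02,0,0.35,0],[-0.02,0,0.4,0],[-0.02,0,0.45,0],[-0.02,0,0.5,0]]'
python3 - <<'E'
from h import *
rows((.4845,.14,.13),-2.6)
c=eyes.capture("side");crop(c,"d10.png",230,120,350,260,4)
c=eyes.capture("scene");crop(c,"s10.png",280,160,400,270,5)
E
```

```text
time: 11.7
position: [0.4825, 0.1659, 0.1271]
tcp_rot: [132.5, 89.8, 39.7]
contact_force: [-0.1, -0.2, 1.3]
finger_gap: 0.0004
t 11.7 pos [0.4825 0.1659 0.1271] jaw -2.79 gap 0.0004 F [-0.1 -0.2  1.3] j6 15.0 
 row [-0.02, 0.021, 0.172] turn -0.0011
```

View pics/d10.png

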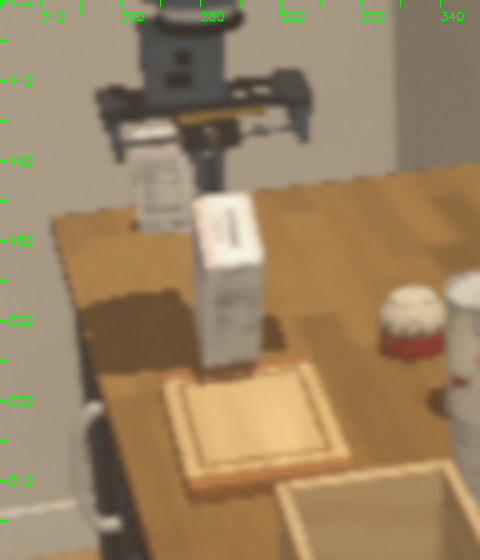

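View pics/s10.png

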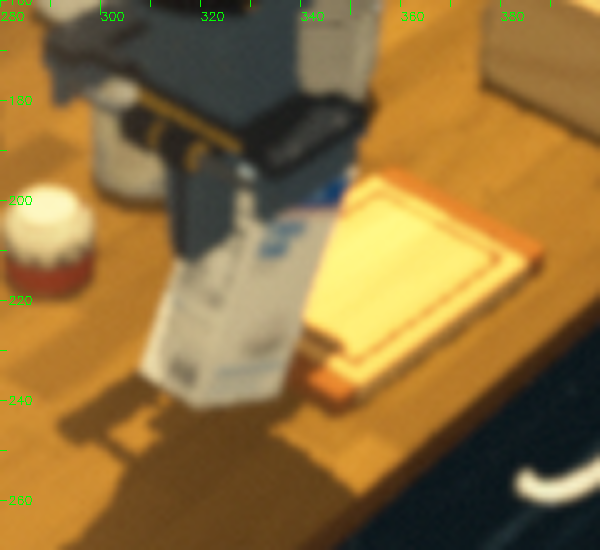

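```bash
python3 -m inch '[[-0.02,0.01,0.05,0],[-0.02,0.01,0.09,0],[-0.02,0.01,0.13,0],[-0.02,0.01,0.17,0],[-0.02,0.01,0.21,0],[-0.02,0.01,0.21,0]]'
python3 - <<'E'
from h import *
rows((.4845,.14,.13),-2.6)
c=eyes.capture("side");crop(c,"d11.png",230,120,350,260,4)
c=eyes.capture("scene");crop(c,"s11.png",280,160,400,270,5)
E
```

```text
time: 12.4
position: [0.4822, 0.1333, 0.1299]
tcp_rot: [134.4, 89.9, 41.5]
contact_force: [-0.7, -0.1, 0.0]
finger_gap: 0.0006
t 12.4 pos [0.4822 0.1333 0.1299] jaw -2.87 gap 0.0006 F [-0.7 -0.1  0. ] j6 11.4 
 row [-0.0, 0.013, -0.045] turn -0.0015
```

View pics/d11.png

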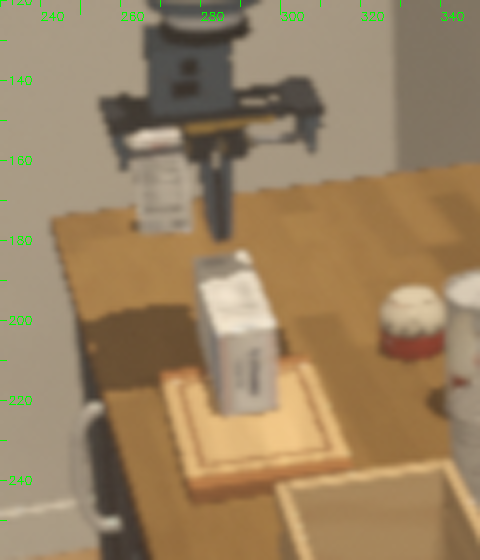

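View pics/s11.png

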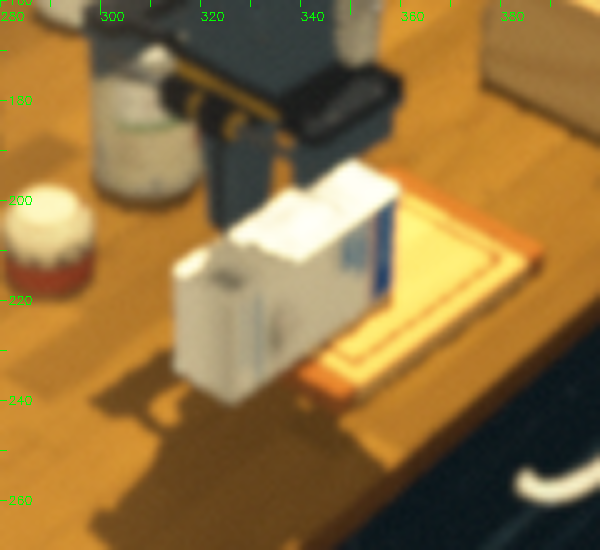

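```bash
python3 -m inch '[[-0.25,0.01,0.15,0],[-0.5,0.01,0.15,0],[-0.6,0.01,0.15,0],[-0.6,0.01,0.15,0],[-0.6,0.01,0.15,0]]' 0.8 20
python3 - <<'E'
from h import *
c=eyes.capture("wrist");cv2.imwrite("pics/w12.png",c["img"][:,:,::-1]);
rows((.4822,.07,.21),-2.6)
c=eyes.capture("scene");crop(c,"s12.png",290,170,400,270,5)
c=eyes.capture("side");crop(c,"d12.png",260,170,340,260,6)
E
```

```text
time: 13.0
position: [0.4824, 0.1114, 0.2195]
tcp_rot: [136.6, 89.9, 43.8]
contact_force: [-0.3, 0.5, -1.1]
finger_gap: 0.0375
t 13.05 pos [0.482  0.1114 0.219 ] jaw -2.84 gap 0.0418 F [-0.1 -0.3 -0.3] j6 8.8 
 row [0.06, 0.015, 0.275] turn -0.0013
```

View pics/w12.png

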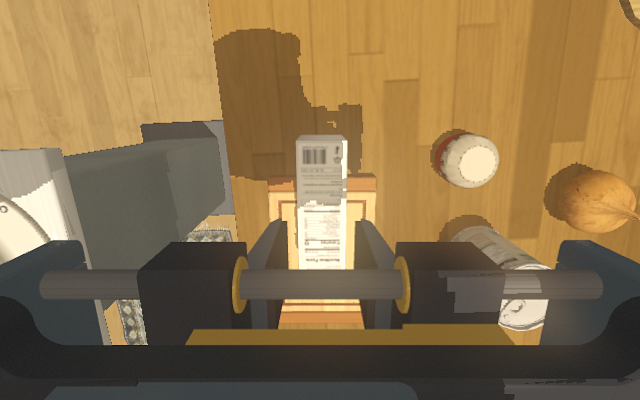

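View pics/s12.png

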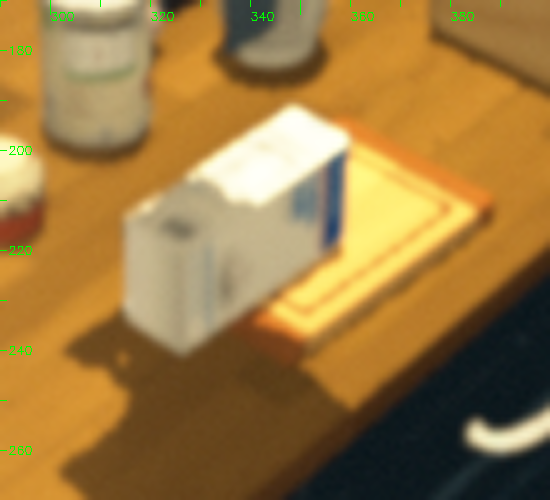

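View pics/d12.png

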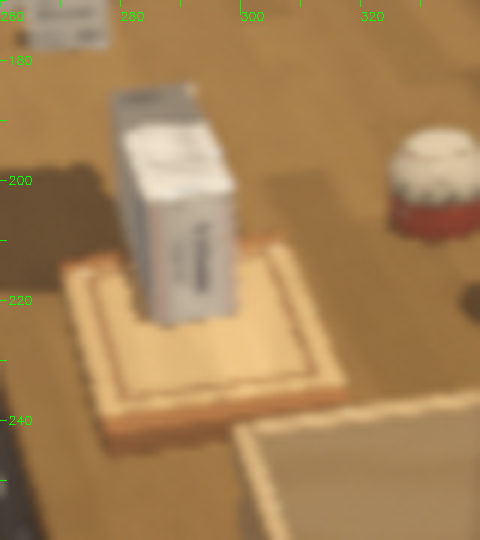

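Run:
```python
from h import *
c=eyes.capture("wrist");crop(c,"w13.png",260,120,390,290,4)
for p in [(297,136),(345,136),(298.5,270),(346,270)]: print(p,onz(c,*p,.098).round(4))
c=eyes.capture("scene")
for p in [(314.5,212),(324,222),(357,196),(347,191)]: print('s',p,onz(c,*p,.098).round(4))
c=eyes.capture("side")
for p in [(282,203),(298.5,200),(277,184),(292,184)]: print('d',p,onz(c,*p,.098).round(4))
rows((.4822,.07,.21),-2.6)
```

```text
(297, 136) [0.4632 0.1656 0.098 ]
(345, 136) [0.5059 0.1635 0.098 ]
(298.5, 270) [0.4557 0.0342 0.098 ]
(346, 270) [0.5031 0.0318 0.098 ]
s (314.5, 212) [0.5077 0.159  0.098 ]
s (324, 222) [0.4571 0.1754 0.098 ]
s (357, 196) [0.4623 0.0173 0.098 ]
s (347, 191) [0.5013 0.017  0.098 ]
d (282, 203) [0.4488 0.0097 0.098 ]
d (298.5, 200) [0.5038 0.0144 0.098 ]
d (277, 184) [0.4597 0.1614 0.098 ]
d (292, 184) [0.5095 0.1447 0.098 ]
t 13.3 pos [0.4822 0.1113 0.2192] jaw -2.85 gap 0.0613 F [ 0.1 -0.  -0.4] j6 8.8 
 row [0.061, 0.013, 0.275] turn -0.0014
```

View pics/w13.png

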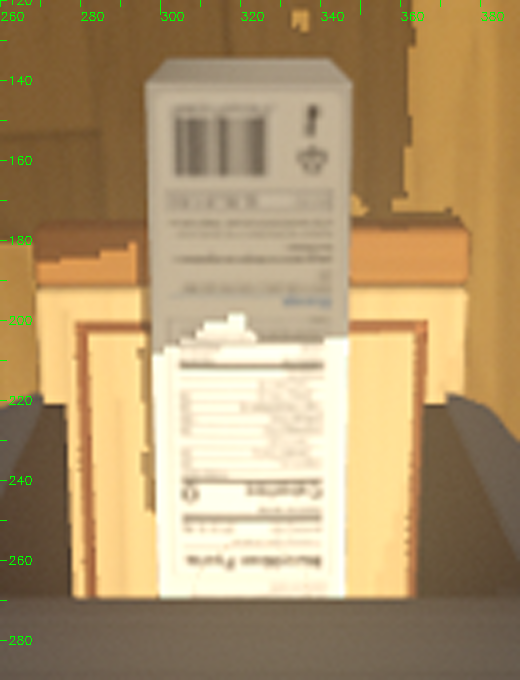

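```bash
python3 -m inch '[[0.2,0,0.18,0],[0.45,0,0.18,0],[0.7,0,0.18,0],[0.95,0,0.18,0],[1,0,0.18,0],[1,0,0.18,0]]'
python3 - <<'E'
from h import *
c=eyes.capture("wrist");crop(c,"w14.png",220,60,420,270,3)
rows((.4815,.083,.05),-2.6)
E
```

```text
time: 13.9
position: [0.4803, 0.0845, 0.0686]
tcp_rot: [-114.0, 89.8, 153.1]
contact_force: [1.9, -0.5, 0.9]
finger_gap: 0.0821
t 13.95 pos [0.4812 0.0846 0.0697] jaw -2.85 gap 0.082 F [ 0.2 -0.   0.3] j6 5.7 
 row [0.132, 0.003, 0.01] turn -0.0014
```

View pics/w14.png

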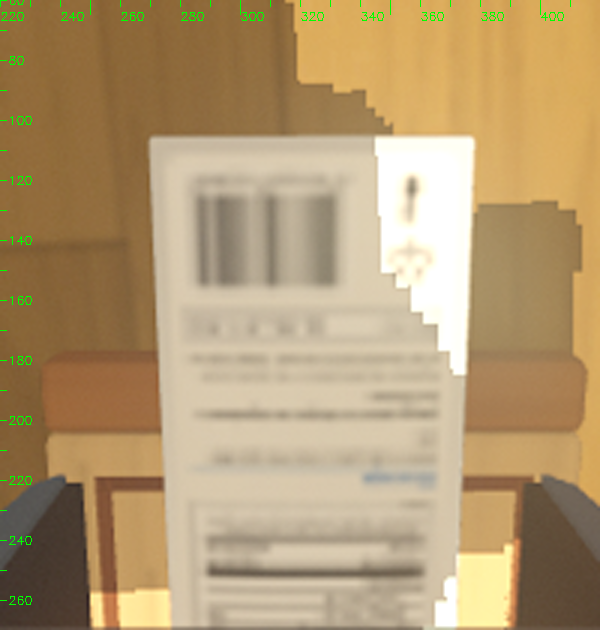

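```bash
python3 -m inch '[[0.08,0.003,0,0],[0.13,0.003,0,0],[0.13,0.003,0,0]]' && python3 -m inch '[[0,0,0,0],[0,0,0,0],[0,0,0,0],[0,0,0,0],[0,0,0,0],[0,0,0,0],[0,0,0,0],[0,0,0,0]]' -1 25
python3 - <<'E'
from h import *
rows((.4815,.083,.20),-2.6)
E
```

```text
time: 14.25
position: [0.4815, 0.0846, 0.0499]
tcp_rot: [-161.7, 89.9, 105.4]
contact_force: [0.4, -0.0, 0.6]
finger_gap: 0.0821
time: 15.05
position: [0.4816, 0.0846, 0.0501]
tcp_rot: [-174.3, 89.9, 92.9]
contact_force: [-0.6, -0.4, 5.1]
finger_gap: 0.0498
t 15.05 pos [0.4816 0.0846 0.0501] jaw -2.84 gap 0.0498 F [-0.6 -0.4  5.1] j6 5.7 
 row [-1.0, -0.0, 0.009] turn -0.0013
```

```bash
python3 -m inch '[[-0.1,0,0,0],[-0.3,0,0,0],[-0.6,0,0,0],[-0.9,0,0.1,0],[-1,0,0.4,0],[-1,0,0.7,0],[-1,0,1,0],[-1,0,1,0]]'
python3 - <<'E'
from h import *
rows((.5,-.25,.2),-2.6)
c=eyes.capture("scene");crop(c,"s15.png",290,100,440,250,4)
E
```

```text
time: 15.85
position: [0.4739, -0.0698, 0.1999]
tcp_rot: [103.1, 90.0, 10.0]
contact_force: [0.4, -0.0, -1.9]
finger_gap: 0.0498
t 15.85 pos [ 0.4739 -0.0698  0.1999] jaw -3.08 gap 0.0498 F [ 0.4 -0.  -1.9] j6 -12.5 
 row [-0.001, 0.238, 1.19] turn -0.0027
```

View pics/s15.png

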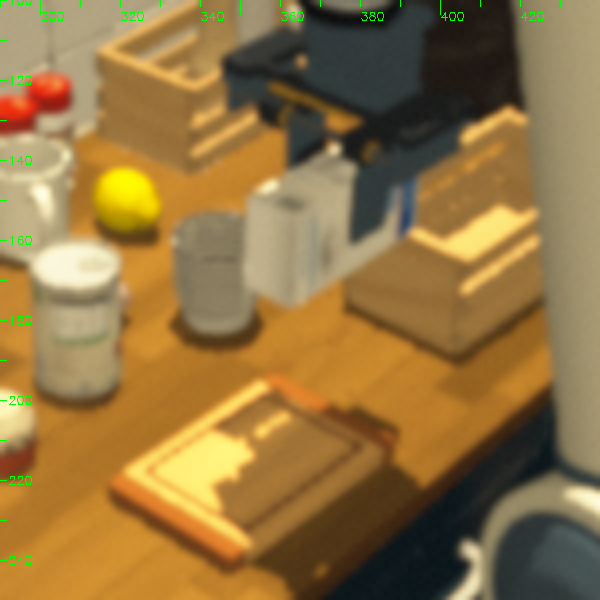

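```bash
python3 -m inch '[[0,0.1,0.3,0],[0,0.2,0.6,0],[0,0.24,0.9,0],[0,0.24,1,0],[0,0.24,1,0],[0,0.24,1,0]]'
python3 - <<'E'
from h import *
rows((.505,-.352,.2),-2.4)
E
```

```text
time: 16.5
position: [0.5015, -0.218, 0.1992]
tcp_rot: [-146.0, 89.9, 120.9]
contact_force: [-0.6, 0.1, -2.2]
finger_gap: 0.05
t 16.5 pos [ 0.5015 -0.218   0.1992] jaw -3.05 gap 0.05 F [-0.6  0.1 -2.2] j6 -26.8 
 row [-0.008, 0.071, 0.891] turn -0.0036
```

```bash
python3 -m inch '[[0,0.03,0.3,-0.003],[0,0.07,0.6,-0.003],[0,0.07,0.89,-0.003],[0,0.07,0.89,-0.003],[0,0.07,0.89,-0.003],[0,0.07,0.89,-0.003]]'
python3 - <<'E'
from h import *
rows((.505,-.352,.06),-2.4)
c=eyes.capture("wrist");cv2.imwrite("pics/w16.png",c["img"][:,:,::-1])
c=eyes.capture("side");L=[(a,q,(0,0,255)) for a,q in box(np.array([.5061,-.3528,.0495]),[.227,.126,.099],Rz(87.6))]
crop(c,"d16.png",250,150,400,340,3,L)
E
```

```text
time: 17.1
position: [0.505, -0.3499, 0.1987]
tcp_rot: [-147.3, 89.8, 120.2]
contact_force: [0.2, 0.3, -3.4]
finger_gap: 0.0498
t 17.1 pos [ 0.505  -0.3499  0.1987] jaw -2.43 gap 0.0498 F [ 0.2  0.3 -3.4] j6 -37.9 
 row [0.925, 0.002, 0.017] turn -0.0002
```

View pics/w16.png

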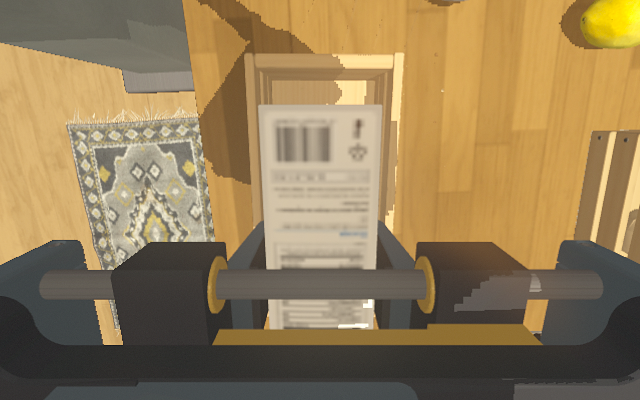

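View pics/d16.png

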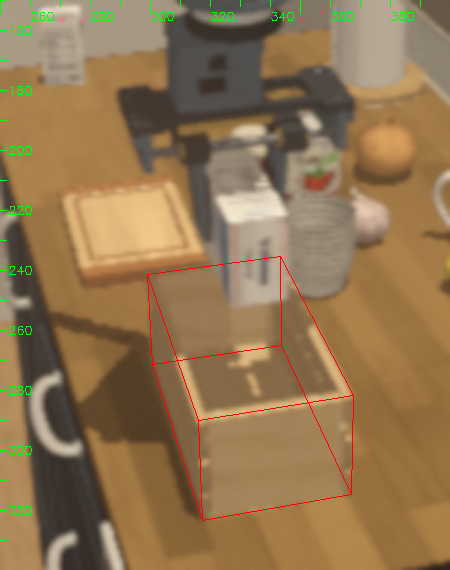

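Run:
```python
from h import *
c=eyes.capture("wrist");crop(c,"w17.png",230,40,420,230,3)
for p in [(245,55),(404,53),(396,205),(247,170)]: print(p,onz(c,*p,.099).round(4))
L=[(a,q,(0,0,255)) for a,q in box(np.array([.5061,-.3528,.0495]),[.227,.126,.099],Rz(87.6))]
crop(c,"w18.png",230,40,420,230,3,L)
```

```text
(245, 55) [ 0.4508 -0.2311  0.099 ]
(404, 53) [ 0.5742 -0.2348  0.099 ]
(396, 205) [ 0.5704 -0.3574  0.099 ]
(247, 170) [ 0.4432 -0.3211  0.099 ]
```

View pics/w18.png

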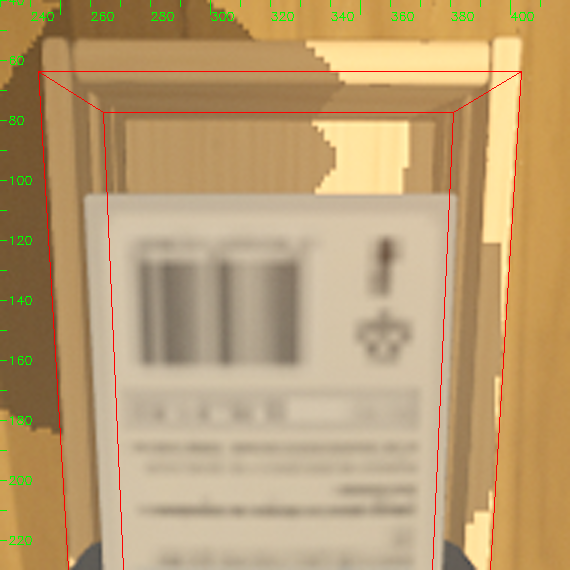

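View pics/w17.png

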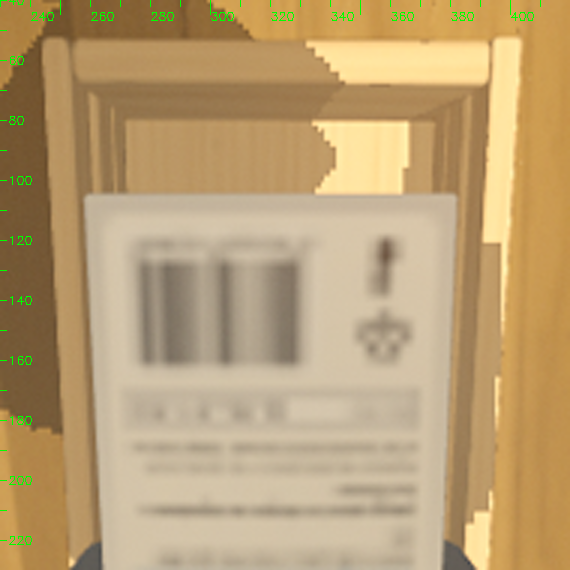

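```bash
python3 -m inch '[[0.2,0.003,0.007,0],[0.4,0.003,0.007,0],[0.6,0.003,0.007,0],[0.75,0.003,0.007,0],[0.85,0.003,0.007,0],[0.93,0.003,0.007,0],[0.95,0.003,0.007,0],[0.95,0.003,0.007,0]]'
python3 - <<'E'
from h import *
rows((.5055,-.351,.042),-2.4)
E
```

```text
time: 18.05
position: [0.5055, -0.3509, 0.0566]
tcp_rot: [-147.6, 89.8, 120.0]
contact_force: [0.5, 0.8, -1.1]
finger_gap: 0.0501
t 18.05 pos [ 0.5055 -0.3509  0.0566] jaw -2.41 gap 0.0501 F [ 0.5  0.8 -1.1] j6 -38.0 
 row [0.097, 0.0, 0.001] turn -0.0
```

```bash
python3 -m inch '[[0.03,0,0,0],[0.06,0,0,0],[0.08,0,0,0],[0.095,0,0,0],[0.1,0,0,0],[0.1,0,0,0]]'
python3 - <<'E'
from h import *
rows((.5055,-.351,.042),-2.4)
c=eyes.capture("side");crop(c,"d19.png",250,150,400,340,3)
c=eyes.capture("wrist");crop(c,"w19.png",220,20,420,270,3)
E
```

```text
time: 18.65
position: [0.5054, -0.3509, 0.0417]
tcp_rot: [-148.3, 89.8, 119.3]
contact_force: [0.6, 0.8, -2.5]
finger_gap: 0.0498
t 18.65 pos [ 0.5054 -0.3509  0.0417] jaw -2.41 gap 0.0498 F [ 0.6  0.8 -2.5] j6 -38.0 
 row [-0.002, 0.0, 0.0] turn -0.0
```

View pics/d19.png

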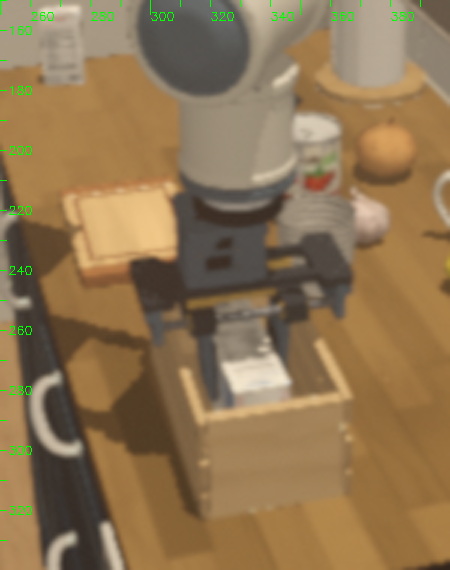

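View pics/w19.png

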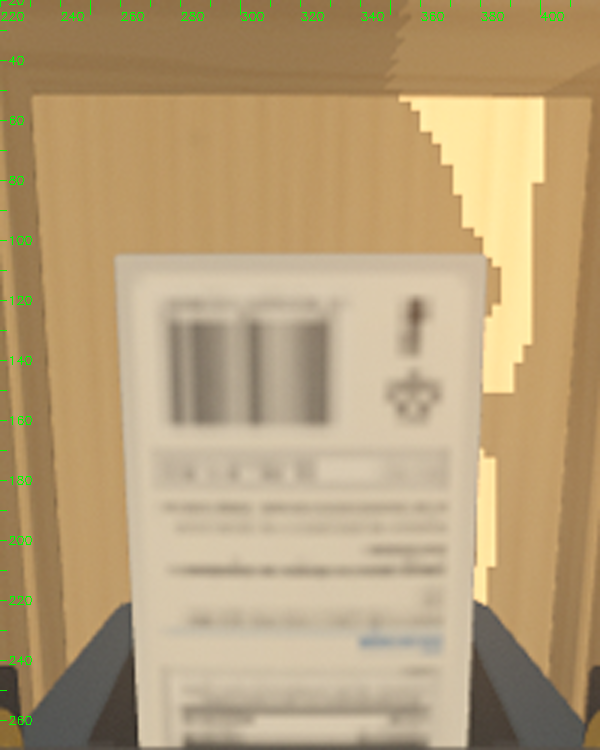

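The carton is centred in the crate, with its floor spanning about 233–413 px and the carton 259–381 px. No floor contact shows in the force yet, so I'll lower it in small steps.

```bash
python3 -m inch '[[0.007,0,0,0],[0.013,0,0,0],[0.013,0,0,0]]'; python3 -m inch '[[0.01,0,0,0],[0.01,0,0,0],[0.01,0,0,0]]'
```

```text
time: 19.05
position: [0.5055, -0.351, 0.0413]
tcp_rot: [-154.5, 89.9, 113.1]
contact_force: [-8.0, 5.1, 27.0]
finger_gap: 0.05
time: 19.35
position: [0.5055, -0.351, 0.0414]
tcp_rot: [-166.0, 89.9, 101.5]
contact_force: [-7.1, 5.1, 24.3]
finger_gap: 0.0497
```

```bash
python3 -m inch '[[-0.005,0,0,0],[-0.005,0,0,0],[-0.005,0,0,0]]'; python3 -m inch '[[0,0,0,0],[0,0,0,0],[0,0,0,0],[0,0,0,0]]' 0.45; python3 -m inch '[[-0.15,0,0,0],[-0.4,0,0,0],[-0.7,0,0,0],[-1,0,0,0],[-1,0,0,0]]'; python3 -m inch '[[-0.1,-0.3,-0.5,0],[-0.1,-0.5,-0.9,0],[-0.1,-0.5,-1,0],[-0.1,-0.5,-1,0],[-0.1,-0.5,-1,0],[-0.1,-0.5,-1,0]]'
python3 - <<'E'
from h import *
rows((.4,-.2,.2))
c=eyes.capture("side");crop(c,"d20.png",250,150,400,340,3)
c=eyes.capture("scene");crop(c,"s20.png",225,100,445,250,3)
E
```

```text
time: 19.65
position: [0.5055, -0.3511, 0.042]
tcp_rot: [-164.7, 89.9, 102.9]
contact_force: [-0.4, 0.1, -1.9]
finger_gap: 0.0499
time: 20.05
position: [0.5055, -0.351, 0.0419]
tcp_rot: [-164.7, 89.9, 103.0]
contact_force: [0.0, -0.4, -1.2]
finger_gap: 0.0662
time: 20.55
position: [0.5079, -0.3532, 0.1982]
tcp_rot: [57.6, 89.5, -34.8]
contact_force: [1.2, -0.0, -0.8]
finger_gap: 0.0663
time: 21.15
position: [0.4397, -0.2005, 0.2121]
tcp_rot: [56.8, 89.5, -35.5]
contact_force: [1.1, -0.1, -0.5]
finger_gap: 0.0666
t 21.15 pos [ 0.4397 -0.2005  0.2121] jaw -2.36 gap 0.0666 F [ 1.1 -0.1 -0.5] j6 -29.2 
 row [0.079, -0.265, 0.007] turn 0
```

View pics/d20.png

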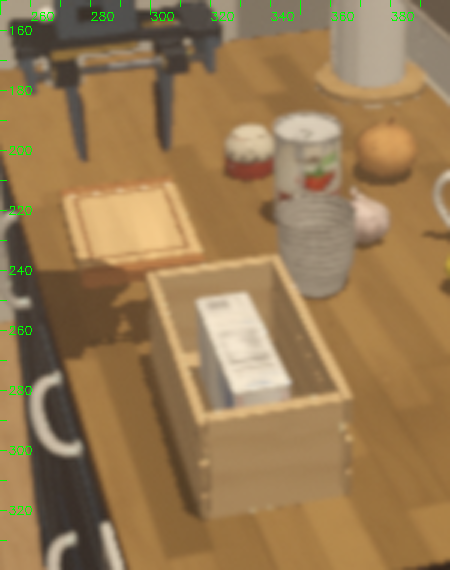

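View pics/s20.png

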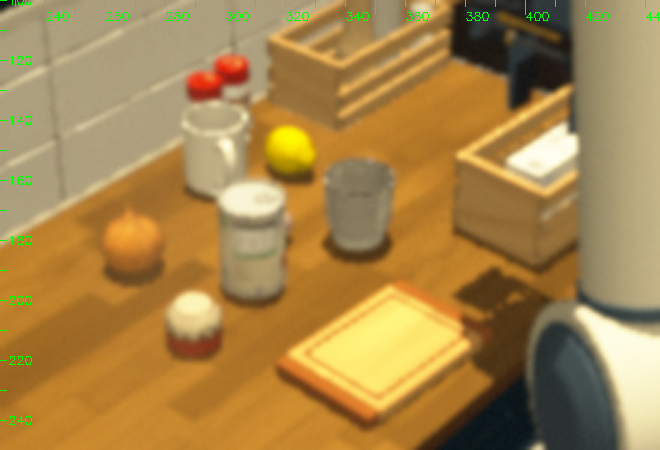

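Run:
```python
from h import *
c=eyes.capture("side")
P=np.array([onz(c,*p,.09)[:2] for p in [(315,249.5),(333.5,247.5),(347,276),(328,280.5)]]);print(P.round(4),P.mean(0).round(4),manip.state()["contact_force"].round(1))
from workcell import ticket
print(ticket.job_done())
```

```text
[[ 0.4839 -0.2796]
 [ 0.5342 -0.2849]
 [ 0.5289 -0.4218]
 [ 0.4793 -0.4259]] [ 0.5066 -0.3531] [0.  0.4 0. ]
the job is handed in; nothing more can be done
None
```

The salt carton is lying on its narrow side in the middle of the empty pine crate, released and at rest, and I've handed the job in. No verdict was reported. The whole run took about 21 s of the 61 s allowed.

- **Standing and tipping:** I stood the larger carton upright against the board's left end (+y) and let go. I then pushed its top with the closed fingers, and it tipped over and came to lie on its narrow side along the board.
- **Into the crate:** I gripped it again across its 50 mm thickness and lowered it into the crate. Floor contact showed as about 27 N; I eased that off before opening the fingers.

**Last checks:**
- **Position:** In the side picture, the carton's centre is at about (0.507, −0.353). My estimate of the crate's middle is (0.506, −0.350), so it is within a few millimetres. It lies along the crate and looks level.
- **Clearance:** The gripper is clear of everything, and the contact force is near zero. The tin, cup and timer look unmoved in both the scene and side pictures.

**One disagreement:** The wrist camera made some known sizes come out 1–9% too small, most for the carton's top. The side camera placed the board's ends several millimetres away from where the wrist camera did. I compared camera views where it mattered and left room for the difference; it did not affect the result as far as I could see.

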